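# Roll the upside-down airtight box over to its place, lid up

## Task

The white airtight box was left upside down on the rubber mat. Roll it over its bottom edge towards the yellow outline, a quarter turn at a time: first stand it on its side and let go of it, then take it again and roll it once more so that the lid with the orange lever faces up and the box stands squarely inside the yellow outline. Keep it down on the mat (never lift it clear), ease it down without letting it topple, and leave the jar, tongs and spatula where they are.

Things in the scene. Friction and masses are not known exactly. Their poses are not given: they have to be found in the camera images.
- airbox: loose white plastic box, 60 (x) x 90 (y) x 80 mm (z), 0.25-0.5 kg; pinch it across the 60 mm. Origin at its centre. z points from lid to base: up at the start (lid on the mat), straight down when done. Lid face (-z): blue panel with orange lever; grey seal line round the lid end. Rolled about its 60 mm bottom edge (along x) its centre moves 85 mm along y per quarter turn.
- outline: yellow rectangle painted on the mat, flat, 100 x 130 mm inside (x, y), lines 5 mm wide; origin at its centre on the mat surface. x and y are parallel to the tray's. It lies about 170 mm from the box's start, to the box's left or right (along the tray's y).
- tray: black rubber mat tray, fixed, 310 (x) x 440 mm (y), origin at the centre of its underside; the mat surface is 6 mm above the origin, the rim 12 mm. The box and the outline lie on the half nearer the robot (tray x about -60 mm), the jar and tongs on the far half (x about +95 mm).
- jar: bystander: closed glass jar with white lid, 72 mm diameter, 100 mm tall, standing on the mat; origin at the centre of its underside
- tongs: bystander: steel serving tongs lying along the tray's y, 190 mm long, 45 mm wide, 12 mm high; origin at the middle of the underside
- spatula: bystander: wooden spatula, 280 mm long, lying on the rack beyond the tray along the tray's y; origin on its underside near the middle
Not all that is in view belongs to the job. Leave any brown or purple look-alike of the airbox alone.

How it is judged:
By the outcome, as a careful person would: the job done as asked, in the order asked, and still so for the second after the job is handed in, with the robot touching nothing.
It also fails if it takes over 54 s, if anything falls off the work surface, if the arm or the gripper's body presses on something with over 40 N, if the wrist force passes 120 N, or if a joint passes its speed limit or range.

## Robot

A 6-joint arm with a two-finger parallel gripper is mounted at the origin on the work surface. World frame = base frame: x ahead of the robot, y to its left, z up, the work surface at z = 0. Lengths are in m, angles in rad, forces in N, time in s.
With the tool pointing down it reaches from about 0.325 to 0.875 m from the base axis. Payload 4.4 kg.
Tool frame: the origin (TCP) lies between the finger pads; the fingertips stand arm.tips_ahead ahead of it and the grasp point (between the pads) lies 3 mm ahead of it (arm.tips_ahead is the distance from the TCP to the fingertips, in m); x points along the fingers, z is the direction in which the jaws open and shut, and the axes are right-handed (so a half turn about x gives the same grasp; the last joint's range is limited). The gripper opens to 85 mm and grips with 20 to 120 N. Pads are 22 mm wide; open, the fingers measure 114 mm over their backs; the gripper's body (76 mm by 85 mm) begins 54 mm behind the grasp point. The pads swing forward as they close: fully open they stand 13 mm farther back than shut.
Start: joints at [1.054, 0.207, 1.542, -0, 1.393, -0.15], TCP at [0.206, 0.537, 0.253] pointing down, gripper open.
Joint ranges: [-2.73, 2.73], [-0.86, 2.22], [0.23, 2.46], [-1.11, 4.25], [0.08, 2.63], [-2.82, 2.82]. Speed limits (rad/s): [2.79, 2.79, 3.14, 3.14, 3.14, 3.14].

## Interface

Orientations are given as a rotation vector (axis times angle).
In Python, from rig import status, vision, ticket, nets, arm gives the robot as it stands. The module is installed in compiled form; this text tells all that it offers.
- The arm moves only by the shell command python3 -m handwheel 'ROWS'. ROWS is JSON, a list that holds one entry, the list of rows, each a list of 5 numbers: the shift along the tool's x, y, z scaled (see below), then the turn about the tool's x scaled (see below), then the opening, from 0 (shut) to 1 (fully open). In form: [[[x, y, z, roll, fingers], ...]]. A call has 1 to 12 rows; each row shifts and turns the commanded pose from where the row before left it, along the tool's axes as they then stand; what a row does not reach is not made up. The controller multiplies each number of a shift by 0.02 m and each number of a turn by 0.15 rad. A row lasts 1/8 s, in which the tool goes at most 62.5 mm and 10.7 degrees, less where a joint would pass 70% of its speed; a pose out of reach is approached as far as the arm can. A call with a number of a shift or a turn outside -1 to 1 is refused whole. A call with a gripper value outside its range is refused whole. The fingers move at their own pace and stop on an object; the grip force is fixed at half the most. Time passes only in rows, so rows that do not move let the fingers close. It gives the time, the measured TCP pose, the force and the opening at its end, in the units of the state.
- status.state(): the state, without advancing time (a new reading comes with each control period).
- vision.capture(name): name is "side" or "top" or "wrist"; returns (picture, depth): 400x640x3 uint8, red, green, blue; 400x640 float32, m along the optical axis (not along the pixel's ray), 0 where there is no reading.
- vision.camera_info(name): a dict with "fx", "fy", "cx", "cy" (pixels), "k1" (the pictures are not rectified: a ray, as slopes to the right and down, at radius r is drawn at 1 + k1 r^2 times it, then the intrinsics apply), "position" and "attitude" of the camera in the world; the wrist camera has in their place "hand_eye" (4x4, takes a point from camera to tool coordinates, whose origin is the TCP and whose axes are the tool frame's). Camera axes: x right, y up, looking along -z (the intrinsics and any distortion apply to the point x, -y, -z); pixel columns grow to the right and rows downward; lengths in m; the calibration is good to about 2 mm. A picture is of the moment at which its call begins: read the wrist's pose just before it. camera_info takes no time and is no camera call.
- ticket.close_job(): hands the job in, once; it reports no verdict.
Trained networks look in the newest picture that a camera, given by its name, has taken for a name from the list of things; names that differ only in an ending like _2 or _b are one class to them, and where a whole thing is asked for, a point or a joint stands for the part that bears it (a point fixed in the world has none). Each returns a list of dicts, best first, with "confidence" (0 to 1); they miss things now and then, are a little off and sometimes report something else, mostly with a low value. They report only what shows in the picture. A call takes as long as a camera call. They do not tell look-alikes from the thing itself.
- nets.outline_of(camera, label): "pixels" (400x640 bool, what is visible of it) and "extent" ([centre column, centre row, width, height] in pixels, round what is visible of it).
- nets.tip_of(camera, label): "uv" ([column, row] in pixels: a listed point, or the origin of a listed thing).
The state is a dict: "clock": time; "q": joint angles; "qvel": joint speeds; "tau": joint torques, N m; "ee_pos": TCP position; "eef_rot": TCP orientation; "contact_force": force on the tool from outside, world axes, zero at the start; "torque": the same for the moment, N m; "gripper_width": opening from 0.0 (shut) to 1.0 (fully open).
Only numpy, scipy, OpenCV 4.12 (cv2) and the standard library are available. Lean on these libraries where they do the work, as an engineer would, in place of code of your own. Each camera call takes 0.05 s, during which the arm holds its last target.

## Working session

There is one attempt and no reset: what is moved stays moved. The work goes in short steps, Python scripts to look and compute and a shell command to move; the robot and the scene stay as the last step left them, time stands still between calls to the robot, and variables do not carry over. Pictures are saved under pics/ and viewed, and the job is handed in when it is done.

```bash
mkdir -p pics; ls; cat > h.py <<'E'
import numpy as np,cv2
from rig import status,vision,ticket,nets,arm
from scipy.spatial.transform import Rotation as R
def T_cam(name):
    i=vision.camera_info(name)
    T=np.eye(4)
    if 'hand_eye' in i:
        s=status.state();W=np.eye(4);W[:3,:3]=R.from_rotvec(s['eef_rot']).as_matrix();W[:3,3]=s['ee_pos']
        return W@np.array(i['hand_eye']),i
    a=np.array(i['attitude'])
    T[:3,:3]=a if a.shape==(3,3) else R.from_rotvec(a).as_matrix()
    T[:3,3]=i['position'];return T,i
def rays(i,uv):
    uv=np.asarray(uv,float).reshape(-1,1,2)
    K=np.array([[i['fx'],0,i['cx']],[0,i['fy'],i['cy']],[0,0,1]])
    p=cv2.undistortPoints(uv,K,np.array([i['k1'],0,0,0,0.]))
    return p.reshape(-1,2)
def world(T,i,uv,d):
    p=rays(i,uv);d=np.asarray(d)
    c=np.c_[p[:,0]*d,-p[:,1]*d,-d]
    return c@T[:3,:3].T+T[:3,3]
def onplane(T,i,uv,z):
    p=rays(i,uv);c=np.c_[p[:,0],-p[:,1],-np.ones(len(p))]@T[:3,:3].T
    return T[:3,3]+c*((z-T[2,3])/c[:,2])[:,None]
def save(n,pic): cv2.imwrite('pics/'+n+'.png',pic[:,:,::-1])
E
python3 - <<'E'
from h import *
print(status.state()); print(arm.tips_ahead)
for c in ['side','top','wrist']:
    print(c,vision.camera_info(c))
for c in ['side','top']:
    p,d=vision.capture(c);save(c+'0',p)
    for l in ['airbox','outline','tray','jar']:
        for r in nets.outline_of(c,l)[:2]+nets.tip_of(c,l)[:2]: print(c,l,r['confidence'],r.get('extent'),r.get('uv'))
E
```

```text
pics
{'clock': 0.0, 'q': array([ 1.05447975e+00,  2.07428992e-01,  1.54296491e+00, -1.06284570e-05,
        1.39348475e+00, -1.50504083e-01]), 'qvel': array([ 1.59587743e-04, -6.52606420e-05,  3.49857227e-04, -7.29512915e-04,
       -6.58411027e-04, -1.04524757e-03]), 'tau': array([ 4.48114463e-05, -3.83040047e+01, -2.91594923e+01, -1.12175328e-04,
        1.06881891e-02, -3.35424573e-06]), 'ee_pos': array([0.20534491, 0.53632651, 0.25211539]), 'eef_rot': array([-0.9367607 ,  1.36244575,  0.93509622]), 'contact_force': array([ 0.12397407, -0.38463647, -0.05055154]), 'torque': array([-0.0045533 , -0.02129115, -0.0536732 ]), 'gripper_width': 0.997242416265594}
0.022
side {'fx': 465.15177458323143, 'fy': 465.15177458323143, 'cx': 315.0989781134547, 'cy': 205.25271480558956, 'k1': -0.13997478646059755, 'position': array([0.48881391, 0.74354858, 0.77530202]), 'attitude': array([ 0.03905125, -1.1414458 , -2.80065487])}
top {'fx': 415.39906090643444, 'fy': 415.39906090643444, 'cx': 313.6956893848637, 'cy': 202.94217524486294, 'k1': -0.09883539921106928, 'position': array([0.43914343, 0.0771
[... 725 characters left out ...]
one [426.9, 274.1]
side outline 0.58 [319.6, 193.8, 2.3, 5.5] None
side tray 0.56 [301.4, 208.5, 159.9, 153.7] None
side tray 0.15 [340.8, 178.6, 49.6, 38.0] None
side tray 0.68 None [311.7, 201.1]
side jar 0.58 [265.7, 209.3, 33.6, 50.4] None
side jar 0.66 None [267.7, 229.9]
top airbox 0.94 [180.0, 233.8, 43.0, 62.7] None
top airbox 0.86 [241.2, 347.8, 68.4, 61.5] None
top airbox 0.85 None [183.2, 232.5]
top airbox 0.85 None [240.4, 346.3]
top outline 0.91 [400.1, 238.2, 77.1, 58.1] None
top tray 0.75 [353.0, 209.1, 242.2, 162.5] None
top tray 0.75 None [355.7, 209.0]
top jar 0.95 [305.0, 149.6, 41.4, 46.9] None
top jar 0.47 [356.6, 105.4, 140.3, 34.2] None
top jar 0.59 None [306.2, 157.0]
```

View pics/top0.png

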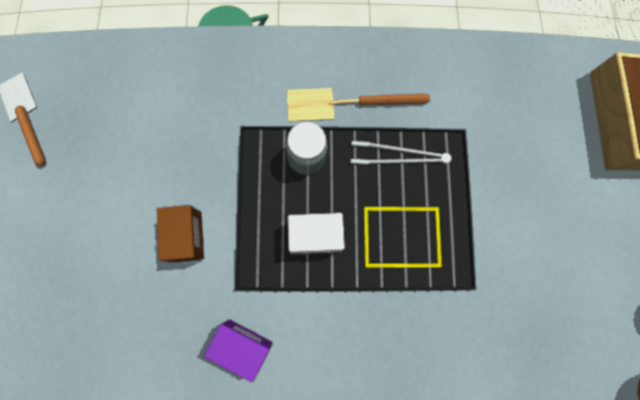

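View pics/side0.png

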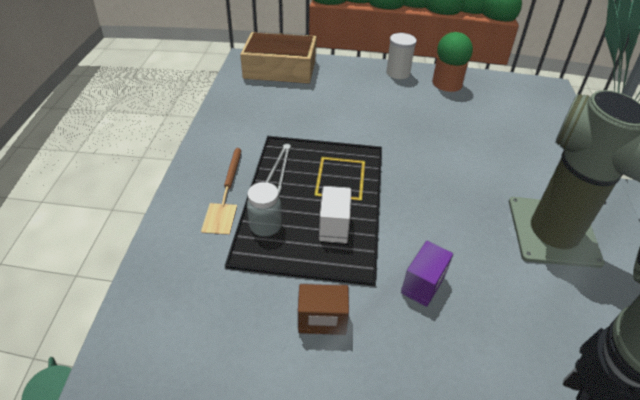

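```bash
cat >> h.py <<'E'
def rect(xy):
    r=cv2.minAreaRect(np.float32(xy*1000)); return np.round(r[0],1),np.round(r[1],1),round(r[2],2)
E
python3 - <<'E'
from h import *
p,d=vision.capture('top');T,i=T_cam('top')
hsv=cv2.cvtColor(p,cv2.COLOR_RGB2HSV)
vv,uu=np.mgrid[:400,:640]
P=world(T,i,np.c_[uu.ravel(),vv.ravel()],d.ravel()).reshape(400,640,3)
P[d==0]=np.nan
# mat height
reg=np.zeros((400,640),bool);reg[215:260,372:434]=1
print('mat z',np.nanmedian(P[reg][:,2]),'table z',np.nanmedian(P[330:350,350:450,2]))
m=(hsv[...,1]<60)&(hsv[...,2]>150);m[:205]=0;m[265:]=0;m[:,:270]=0;m[:,360:]=0
top=m&(P[...,2]>0.07)
print('top z',np.nanmedian(P[top][:,2]),top.sum())
n,l,st,_=cv2.connectedComponentsWithStats(top.astype(np.uint8));k=1+np.argmax(st[1:,4]);
c=np.argwhere(l==k)[:,::-1]
z=np.nanmedian(P[top][:,2])
for zz in (z,): print('box',rect(onplane(T,i,c,zz)[:,:2]))
y=(hsv[...,0]>22)&(hsv[...,0]<35)&(hsv[...,1]>150)&(hsv[...,2]>120);y[:200]=0;y[280:]=0;y[:,:355]=0;y[:,450:]=0
c=np.argwhere(y)[:,::-1];print(len(c),'outline',rect(onplane(T,i,c,0.006)[:,:2]))
# tray
r=nets.outline_of('top','tray')[0]['pixels'];c=np.argwhere(r)[:,::-1]
print('tray',rect(onplane(T,i,c,0.01)[:,:2]))
s=status.state();print(R.from_rotvec(s['eef_rot']).as_matrix().round(3))
E
```

```text
mat z 0.006710349558960382 table z 0.0008031762438553969
top z 0.08669048140496943 1978
box (array([511. ,  55.7]), array([60.5, 89.2]), 2.07)
1057 outline (array([ 509.3, -107.6]), array([143. , 112.2]), 89.61)
tray (array([567.4, -21.7]), array([445.1, 311.2]), 89.31)
[[-0.    -0.934  0.358]
 [-0.     0.358  0.934]
 [-1.    -0.    -0.   ]]
```

```bash
python3 -m handwheel '[[[0,0,0,1,1],[0,0,0,1,1],[0,0,0,1,1],[0,0,0,1,1],[0,0,0,1,1],[0,0,0,1,1],[0,0,0,1,1],[0,0,0,0.97,1]]]'
python3 -m handwheel '[[[0,-1,0.64,0,1],[0,-1,0.64,0,1],[0,-1,0.64,0,1],[0,-1,0.64,0,1],[0,-1,0.64,0,1],[0,-1,0.64,0,1],[0,-1,0.64,0,1],[0,-1,0.64,0,1],[0,-1,0.64,0,1],[0,-1,0.64,0,1],[0,-1,0.64,0,1],[0,-1,0.64,0,1]]]'
python3 -m handwheel '[[[0,-1,0.64,0,1],[0,-1,0.64,0,1],[0,-1,0.64,0,1],[0,-1,0.64,0,1],[0,-1,0.64,0,1],[0,-1,0.64,0,1],[0,-1,0.64,0,1],[0,-1,0.64,0,1],[0,-1,0.64,0,1],[0,-1,0.64,0,1],[0,0,0,0,1]]]'
python3 -c "
from h import *
s=status.state();print(s['clock'],s['ee_pos'],s['q'],R.from_rotvec(s['eef_rot']).as_matrix().round(3))
p,d=vision.capture('wrist');save('w1',p)"
```

```text
clock: 2.0
ee_pos: [0.2057, 0.537, 0.2533]
eef_rot: [-0.004, 1.571, 0.004]
contact_force: [-0.1, -0.8, -0.1]
gripper_width: 0.998
clock: 3.5
ee_pos: [0.362, 0.2978, 0.2534]
eef_rot: [-0.007, 1.57, 0.008]
contact_force: [-0.1, -0.0, -1.3]
gripper_width: 0.999
clock: 4.88
ee_pos: [0.4921, 0.0986, 0.2534]
eef_rot: [-0.006, 1.571, 0.006]
contact_force: [0.4, 0.5, -0.9]
gripper_width: 1.002
4.875 [0.49211626 0.09861739 0.25336451] [ 2.52140091e-02  4.99826492e-02  1.71718070e+00 -7.23492896e-05
  1.37417601e+00  1.80873207e-02] [[ 0.    -0.007  1.   ]
 [-0.     1.     0.007]
 [-1.    -0.     0.   ]]
```

View pics/w1.png

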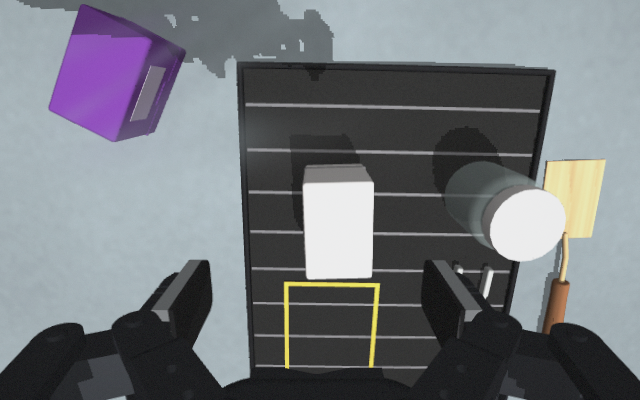

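```bash
python3 - <<'E'
from h import *
T,i=T_cam('wrist');p,d=vision.capture('wrist')
hsv=cv2.cvtColor(p,cv2.COLOR_RGB2HSV)
vv,uu=np.mgrid[:400,:640]
P=world(T,i,np.c_[uu.ravel(),vv.ravel()],d.ravel()).reshape(400,640,3)
m=(hsv[...,1]<60)&(hsv[...,2]>150)&(P[...,2]>.078)&(P[...,2]<.1)&(uu>290)&(uu<390)&(vv<300)&(vv>150)&(d>0)
z=np.median(P[m][:,2]);c=np.c_[uu[m],vv[m]];print(z,m.sum(),rect(onplane(T,i,c,z)[:,:2]))
y=(hsv[...,0]>22)&(hsv[...,0]<35)&(hsv[...,1]>150)&(uu<400)&(uu>270)&(vv>270)
q=onplane(T,i,np.c_[uu[y],vv[y]],.006);print('outline x',q[:,0].min(),q[:,0].max(),'ymax',q[:,1].max())
E
```

```text
0.08690351820864153 6596 (array([512.,  56.]), array([59.2, 89.1]), 1.73)
outline x 0.4550786221420549 0.5652724964825802 ymax -0.038256896224869524
```

```bash
python3 -m handwheel '[[[0,-1,0.5,0,1],[0,-1,0.5,0,1],[1,-0.08,0,0,1],[1,0,0,0,1],[1,0,0,0,1],[1,0,0,0,1],[1,0,0,0,1],[1,0,0,0,1],[1,0,0,0,1],[1,0,0,0,1],[0.95,0,0,0,1],[0,0,0,0,1]]]'
python3 -m handwheel '[[[0,0,0,0,0.6],[0,0,0,0,0.6],[0,0,0,0,0.6],[0,0,0,0,0.6],[0,0,0,0,0.6],[0,0,0,0,0.6]]]'
python3 -c "
from h import *
s=status.state();print(s['clock'],s['ee_pos'],s['contact_force'],s['gripper_width'])
p,d=vision.capture('side');save('s1',p[120:320,220:460].repeat(3,0).repeat(3,1))"
```

```text
clock: 6.48
ee_pos: [0.5099, 0.0593, 0.0729]
eef_rot: [-0.008, 1.575, 0.009]
contact_force: [0.1, -0.4, -0.3]
gripper_width: 0.998
clock: 7.22
ee_pos: [0.513, 0.0585, 0.0757]
eef_rot: [-0.007, 1.568, 0.008]
contact_force: [-0.9, 1.1, 6.1]
gripper_width: 0.689
7.225 [0.51297324 0.05847514 0.07573137] [-0.93970694  1.05389143  6.05827377] 0.6885704432561931
```

View pics/s1.png

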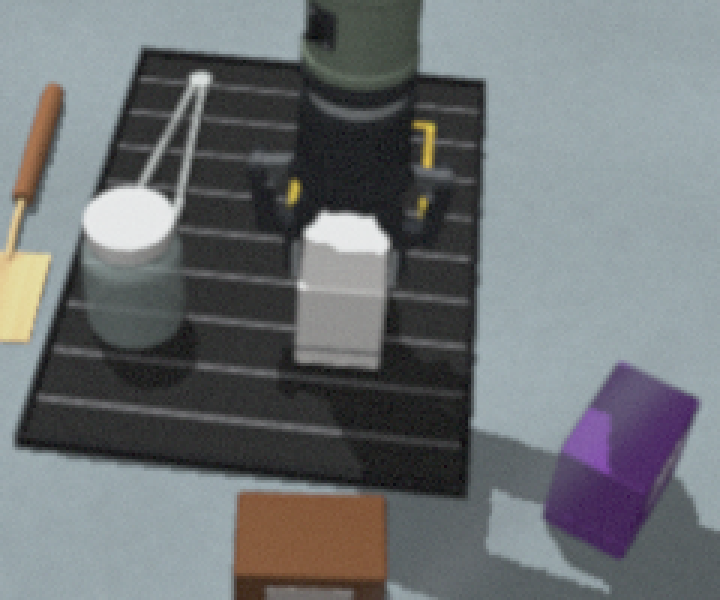

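```bash
python3 -m handwheel '[[[-0.08,-0.15,0,0,0.6],[-0.1,-0.15,0,0,0.6],[0,0,0,0,0.6]]]'
python3 -c "
from h import *
s=status.state();print(s['clock'],s['ee_pos'],s['contact_force'],s['torque'])
p,d=vision.capture('side');save('s2',p[120:320,220:460].repeat(3,0).repeat(3,1))"
```

```text
clock: 7.65
ee_pos: [0.5112, 0.0518, 0.0772]
eef_rot: [-0.007, 1.572, 0.007]
contact_force: [-0.2, -0.0, -4.9]
gripper_width: 0.69
7.65 [0.51116907 0.05184781 0.0772062 ] [-0.15566639 -0.0400435  -4.93826879] [0.02560169 0.01601654 0.04277031]
```

View pics/s2.png

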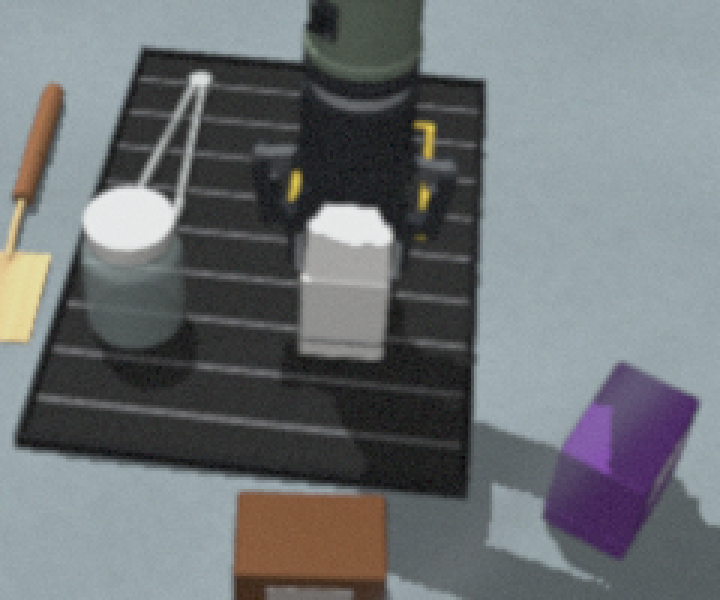

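```bash
python3 -m handwheel '[[[0.15,0,0,0,0.6],[0,0,0,0,0.6]]]'
python3 -m handwheel '[[[0.1,0,0,0,0.6],[0,-0.1,0,0,0.6],[0,0,0,0,0.6]]]'
python3 -c "
from h import *
s=status.state();print(s['clock'],s['ee_pos'],s['contact_force'],s['torque'])"
```

```text
clock: 7.95
ee_pos: [0.5119, 0.0521, 0.0758]
eef_rot: [-0.008, 1.571, 0.007]
contact_force: [-2.9, -1.0, 3.8]
gripper_width: 0.695
clock: 8.32
ee_pos: [0.512, 0.0519, 0.0757]
eef_rot: [-0.005, 1.571, 0.009]
contact_force: [-8.5, 6.0, 18.5]
gripper_width: 0.69
8.325 [0.51203807 0.05190701 0.07569061] [-8.52749411  5.99305962 18.45695812] [ 0.75862734  1.43938614 -0.09090519]
```

```bash
python3 -m handwheel '[[[0,-0.15,0,0,0.6],[0,-0.15,0,0,0.6],[0,0,0,0,0.6]]]'
python3 -c "
from h import *
s=status.state();print(s['clock'],s['ee_pos'],s['contact_force'],s['torque'])
p,d=vision.capture('side');save('s3',p[120:320,220:460].repeat(3,0).repeat(3,1))"
```

```text
clock: 8.7
ee_pos: [0.5143, 0.0461, 0.0757]
eef_rot: [-0.004, 1.566, 0.009]
contact_force: [-1.7, 7.3, 12.2]
gripper_width: 0.693
8.7 [0.51426226 0.04605151 0.07574533] [-1.6997856   7.30812195 12.23765246] [ 0.96392271  0.70869464 -0.10448286]
```

View pics/s3.png

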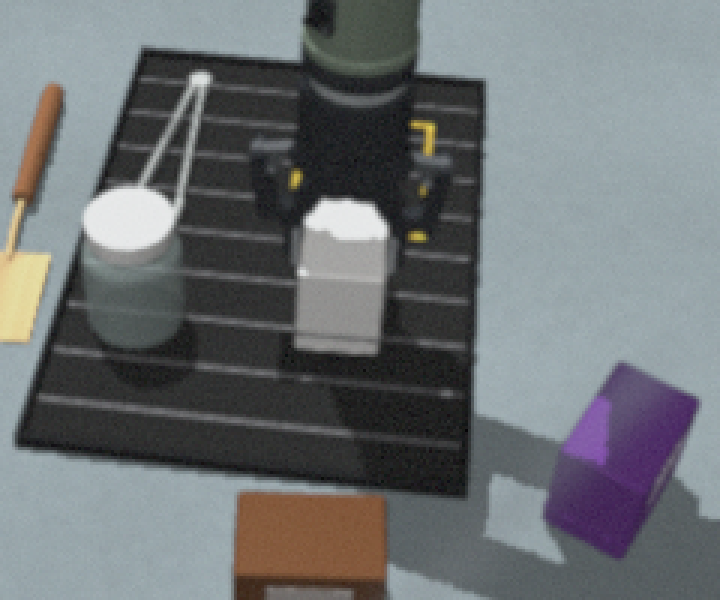

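```bash
python3 -m handwheel '[[[-0.1,0,0,0,0.6],[0,0,0,0,1],[0,0,0,0,1],[0,0,0,0,1],[-1,0,0,0,1],[-1,1,0,0,1],[-1,1,0,0,1],[-1,1,0,0,1],[-1,0,0,0,1],[0,0,0,0,1]]]'
cat > m.py <<'E'
from h import *
import sys
n,lo,hi=sys.argv[1],float(sys.argv[2]),float(sys.argv[3])
T,i=T_cam('wrist');s=status.state();p,d=vision.capture('wrist');save(n,p)
hsv=cv2.cvtColor(p,cv2.COLOR_RGB2HSV)
vv,uu=np.mgrid[:400,:640]
P=world(T,i,np.c_[uu.ravel(),vv.ravel()],d.ravel()).reshape(400,640,3)
m=(hsv[...,1]<60)&(hsv[...,2]>110)&(P[...,2]>lo)&(P[...,2]<hi)&(d>0)&(abs(P[...,0]-.512)<.06)
k,l,st,_=cv2.connectedComponentsWithStats(m.astype(np.uint8));m=l==1+np.argmax(st[1:,4])
z=np.median(P[m][:,2]);c=np.c_[uu[m],vv[m]];print('z',z.round(4),'pl',np.round(np.percentile(P[m][:,2],[5,95]),4),m.sum(),rect(onplane(T,i,c,z)[:,:2]))
print(s['clock'],s['ee_pos'])
E
python3 m.py w2 .075 .1
```

```text
clock: 10.0
ee_pos: [0.5128, 0.1044, 0.1766]
eef_rot: [-0.008, 1.567, 0.008]
contact_force: [0.7, 1.1, 0.1]
gripper_width: 1.001
z 0.0869 pl [0.0844 0.0879] 10674 (array([513.5,  44.3]), array([59.2, 93.6]), 1.59)
10.0 [0.51283557 0.10442656 0.17656477]
```

View pics/w2.png

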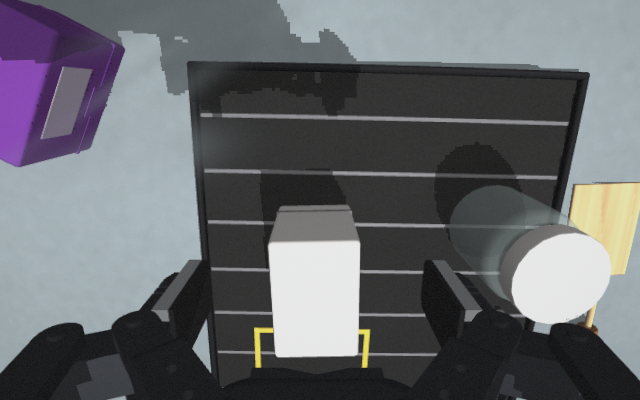

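```bash
python3 -m handwheel '[[[0,-0.6,0,0,1],[0.8,-0.57,0,0,1],[1,0,0,0,1],[1,0,0,0,1],[1,0,0,0,1],[1,0,0,0,1],[0,0,0,0,0.68],[0,0,0,0,0.68],[0,0,0,0,0.68],[0,0,0,0,0.68]]]'
python3 -m handwheel '[[[0,0.25,0,0,0.68],[0,0.25,0,0,0.68],[0,0.25,0,0,0.68],[0,0,0,0,0.68]]]'
python3 -m handwheel '[[[-0.1,0,0,0,0.68],[-0.1,0,0,0,0.68],[0,0,0,0,0.68]]]'
python3 -c "
from h import *
s=status.state();print(s['clock'],s['ee_pos'],s['contact_force'],s['torque'],s['gripper_width'])
p,d=vision.capture('side');save('s4',p[120:320,220:460].repeat(3,0).repeat(3,1))"
```

```text
clock: 11.3
ee_pos: [0.5113, 0.0809, 0.0788]
eef_rot: [-0.007, 1.571, 0.008]
contact_force: [0.0, 0.8, -4.2]
gripper_width: 0.689
clock: 11.8
ee_pos: [0.5114, 0.0964, 0.0789]
eef_rot: [-0.008, 1.571, 0.008]
contact_force: [0.6, 0.8, -4.3]
gripper_width: 0.689
clock: 12.18
ee_pos: [0.5118, 0.0957, 0.0832]
eef_rot: [-0.007, 1.57, 0.007]
contact_force: [0.8, 0.3, -4.4]
gripper_width: 0.684
12.175 [0.51182767 0.09569444 0.08324175] [ 0.79454204  0.3224145  -4.38755463] [ 0.17912813 -0.04235952 -0.01749683] 0.6836729568046097
```

View pics/s4.png

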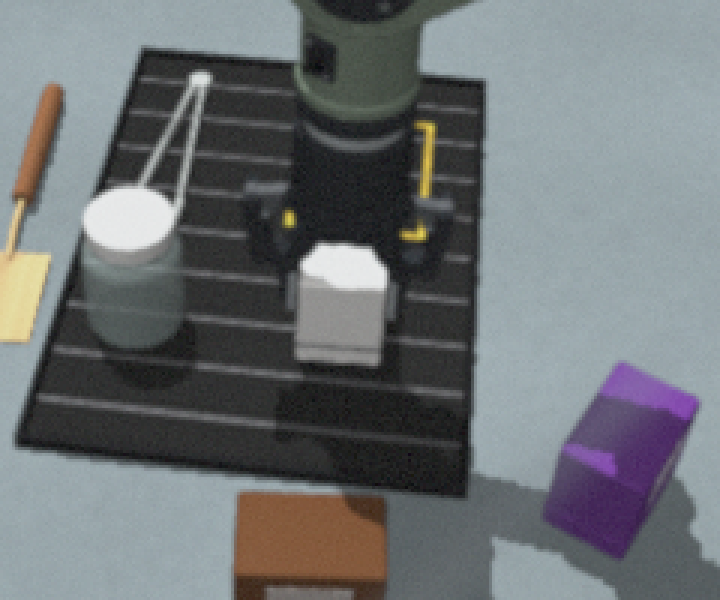

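```bash
python3 -m handwheel '[[[0.15,0,0,0,0.68],[0.1,0,0,0,0.68],[0,0,0,0,0.69],[0,0,0,0,0.69]]]'
python3 -m handwheel '[[[-0.1,0,0,0,0.69],[0,0,0,0,0.69]]]'
python3 -m handwheel '[[[-0.1,0,0,0,0.69],[0,0,0,0,0.69]]]'

```

```text
clock: 12.72
ee_pos: [0.5114, 0.0959, 0.078]
eef_rot: [-0.007, 1.571, 0.007]
contact_force: [-2.0, 0.2, -0.0]
gripper_width: 0.69
clock: 12.98
ee_pos: [0.5116, 0.0958, 0.0798]
eef_rot: [-0.007, 1.57, 0.007]
contact_force: [1.4, -0.0, -4.1]
gripper_width: 0.692
clock: 13.22
ee_pos: [0.5116, 0.0958, 0.082]
eef_rot: [-0.007, 1.57, 0.007]
contact_force: [0.1, -0.1, -4.6]
gripper_width: 0.692
```

```bash
python3 -m handwheel '[[[0.18,0,0,0,0.69],[0,0,0,0,0.696],[0,0,0,0,0.696]]]'
python3 -m handwheel '[[[-0.1,0,0,0,0.696],[0,0,0,0,0.696]]]'
python3 -c "
from h import *
s=status.state();print(s['torque'],s['gripper_width'])"

```

```text
clock: 13.6
ee_pos: [0.5115, 0.0958, 0.0782]
eef_rot: [-0.008, 1.571, 0.007]
contact_force: [-0.1, 0.4, -2.9]
gripper_width: 0.694
clock: 13.85
ee_pos: [0.5115, 0.0959, 0.0804]
eef_rot: [-0.007, 1.571, 0.008]
contact_force: [0.1, -1.0, -3.9]
gripper_width: 0.698
[ 0.1858136  -0.04745146 -0.01996992] 0.697703538638224
```

```bash
for g in 1; do python3 -m handwheel '[[[0,0,0,0,0.700],[0,0,0,0,0.700]]]'|egrep 'force|width|pos'; python3 -m handwheel '[[[0,0,0,0,0.704],[0,0,0,0,0.704]]]'|egrep 'force|width|pos';python3 -m handwheel '[[[0,0,0,0,0.708],[0,0,0,0,0.708]]]'|egrep 'force|width|pos'; done
python3 -c "
from h import *
s=status.state();print(s['clock'],s['torque'],s['gripper_width'])"

```

```text
ee_pos: [0.5114, 0.0958, 0.0802]
contact_force: [-0.2, 0.6, -3.8]
gripper_width: 0.705
ee_pos: [0.5116, 0.0957, 0.0804]
contact_force: [-0.1, -0.9, -2.4]
gripper_width: 0.699
ee_pos: [0.5119, 0.0959, 0.0808]
contact_force: [-1.0, -0.1, 0.5]
gripper_width: 0.707
14.6 [-0.00440782  0.13334067 -0.02179348] 0.7066610724969752
```

```bash
python3 -m handwheel '[[[0.14,0,0,0,0.708],[0,0,0,0,0.69],[0,0,0,0,0.69],[0,0,0,0,0.702],[0,0,0,0,0.702]]]'
python3 -m handwheel '[[[-0.18,-0.14,0,0,0.702],[-0.17,-0.16,0,0,0.702],[-0.16,-0.17,0,0,0.702],[-0.15,-0.18,0,0,0.702]]]'
python3 -c "
from h import *
s=status.state();print(s['clock'],s['ee_pos'],s['contact_force'],s['torque'],s['gripper_width'])
p,d=vision.capture('side');save('s5',p[120:320,220:460].repeat(3,0).repeat(3,1))"
```

```text
clock: 15.22
ee_pos: [0.5121, 0.0959, 0.0778]
eef_rot: [-0.007, 1.569, 0.008]
contact_force: [1.2, 0.3, 2.6]
gripper_width: 0.705
clock: 15.72
ee_pos: [0.5114, 0.0826, 0.0908]
eef_rot: [-0.007, 1.571, 0.007]
contact_force: [1.5, 0.7, -1.7]
gripper_width: 0.702
15.725 [0.51137297 0.08255768 0.09075671] [ 1.48753252  0.66978046 -1.72480761] [ 0.07035448 -0.05684975 -0.00901182] 0.7024376906562079
```

View pics/s5.png

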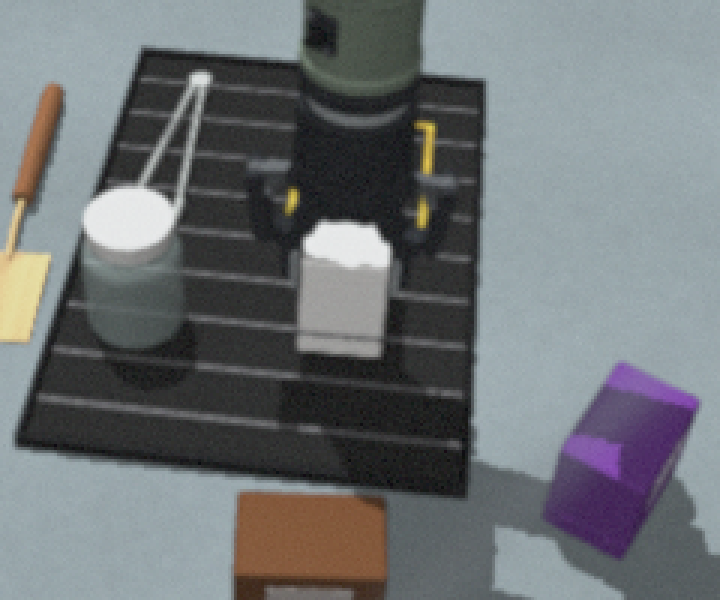

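```bash
cat > tilt.py <<'E'
from h import *
def tilt(save_as=None,cam='side'):
    T,i=T_cam(cam);p,d=vision.capture(cam);s=status.state()
    if save_as: save(save_as,p[120:320,220:460].repeat(3,0).repeat(3,1))
    hsv=cv2.cvtColor(p,cv2.COLOR_RGB2HSV);vv,uu=np.mgrid[:400,:640]
    P=world(T,i,np.c_[uu.ravel(),vv.ravel()],d.ravel()).reshape(400,640,3)
    m=(d>0)&(hsv[...,1]<50)&(hsv[...,2]>120)&(abs(P[...,0]-.512)<.024)&(P[...,2]>.012)&(P[...,2]<.14)&(abs(P[...,1])<.2)
    Q=P[m]
    rng=np.random.default_rng(0);yz=Q[:,1:]
    # cluster normals: ransac lines in y-z
    left=yz
    for k in range(2):
        if len(left)<60: break
        best=None
        for _ in range(400):
            a,b=left[rng.choice(len(left),2,replace=False)];v=b-a;L=np.hypot(*v)
            if L<.02: continue
            n=np.array([-v[1],v[0]])/L;inl=abs((left-a)@n)<.002
            if best is None or inl.sum()>best.sum(): best=inl
        A=left[best];c=A.mean(0);u=np.linalg.svd(A-c)[2][0]
        t=(A-c)@u
        print('face n=%d angle=%.1f ends %s %s'%(len(A),np.degrees(np.arctan2(u[1],u[0]))%180,(c+u*np.percentile(t,1)).round(4),(c+u*np.percentile(t,99)).round(4)))
        left=left[~best]
    print(s['clock'],s['ee_pos'].round(4),s['contact_force'].round(1),s['gripper_width'].round(3))
if __name__=='__main__':
    import sys;tilt(*sys.argv[1:])
E
python3 tilt.py
```

```text
face n=582 angle=99.4 ends [0.1015 0.023 ] [0.0889 0.099 ]
face n=291 angle=9.5 ends [0.0403 0.0908] [0.0872 0.0986]Traceback (most recent call last):
  File "tilt.py", line 26, in <module>
    import sys;tilt(*sys.argv[1:])
               ~~~~^^^^^^^^^^^^^^^
  File "tilt.py", line 24, in tilt
    print(s['clock'],s['ee_pos'].round(4),s['contact_force'].round(1),s['gripper_width'].round(3))
                                                                      ^^^^^^^^^^^^^^^^^^^^^^^^
AttributeError: 'float' object has no attribute 'round'
```

```bash
sed -i "s/s\['gripper_width'\].round(3)/s['gripper_width']/" tilt.py; python3 -m handwheel '[[[-0.145,-0.185,0,0,0.702],[-0.135,-0.19,0,0,0.702],[-0.13,-0.195,0,0,0.702],[-0.12,-0.2,0,0,0.702],[-0.11,-0.205,0,0,0.702],[-0.1,-0.21,0,0,0.702],[-0.095,-0.215,0,0,0.702],[-0.085,-0.22,0,0,0.702]]]' | egrep 'pos|force'; python3 tilt.py
```

```text
ee_pos: [0.512, 0.0501, 0.1093]
contact_force: [-0.2, 1.2, 0.9]
face n=666 angle=117.6 ends [0.0559 0.1176] [0.0916 0.0495]
face n=243 angle=27.3 ends [-0.022   0.0773] [0.0588 0.119 ]
16.875 [0.512  0.0496 0.1094] [-1.1 -0.   0.5] 0.7035439485709704
```

```bash
python3 -m handwheel '[[[-0.075,-0.22,0,0,0.702],[-0.065,-0.225,0,0,0.702],[-0.055,-0.225,0,0,0.702],[-0.05,-0.23,0,0,0.702],[-0.035,-0.23,0,0,0.702],[-0.025,-0.235,0,0,0.702],[-0.015,-0.235,0,0,0.702],[-0.005,-0.235,0,0,0.702]]]' | egrep 'pos|force'; python3 tilt.py s6
```

```text
ee_pos: [0.5123, 0.0133, 0.1157]
contact_force: [0.1, -0.3, -0.9]
face n=645 angle=137.2 ends [0.0167 0.1245] [0.0733 0.072 ]
face n=121 angle=137.4 ends [0.0194 0.1256] [0.0735 0.076 ]
17.925 [0.5123 0.0128 0.1156] [-0.6 -0.6  0.9] 0.705057515280839
```

View pics/s6.png

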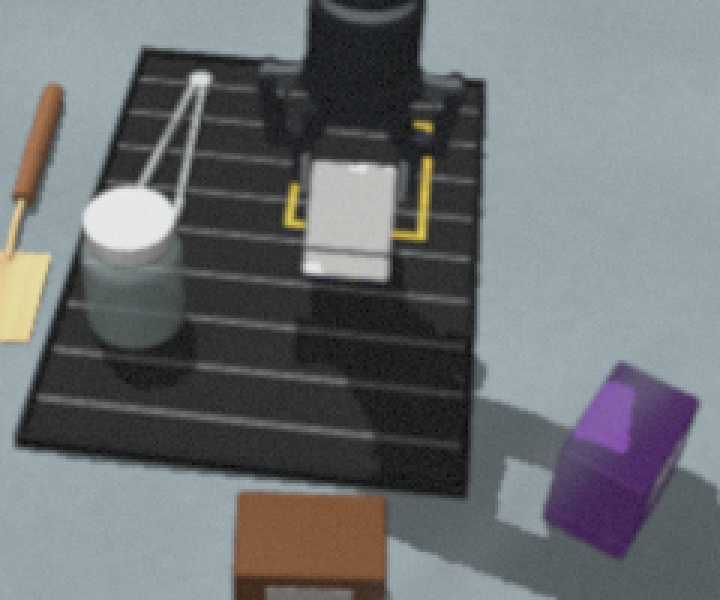

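```bash
python3 -m handwheel '[[[0.005,-0.23,0,0,0.699],[0.015,-0.23,0,0,0.699],[0.025,-0.23,0,0,0.699],[0.035,-0.23,0,0,0.699],[0.045,-0.23,0,0,0.699],[0.055,-0.225,0,0,0.699],[0.065,-0.225,0,0,0.699],[0.075,-0.22,0,0,0.699]]]' | egrep 'pos|force'; python3 tilt.py s7
```

```text
ee_pos: [0.5127, -0.0231, 0.1091]
contact_force: [-1.6, -1.5, 1.8]
face n=590 angle=157.1 ends [-0.0228  0.1185] [0.0492 0.0881]
face n=97 angle=156.6 ends [-0.0255  0.1168] [0.047  0.0855]
18.975 [ 0.5126 -0.0235  0.109 ] [-0.3 -0.3  2.4] 0.702299043831282
```

View pics/s7.png

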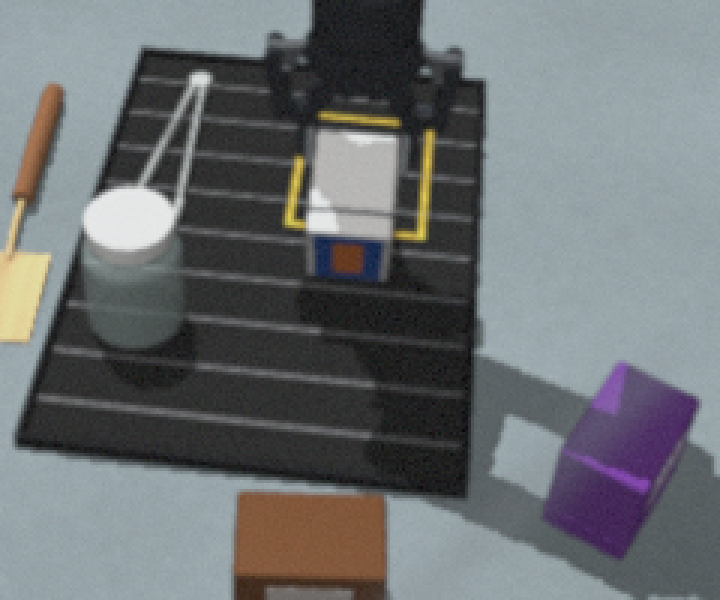

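```bash
python3 -m handwheel '[[[0.085,-0.215,0,0,0.699],[0.095,-0.21,0,0,0.699],[0.105,-0.21,0,0,0.699],[0.11,-0.205,0,0,0.699],[0.12,-0.2,0,0,0.699],[0.13,-0.195,0,0,0.699],[0.135,-0.185,0,0,0.699],[0.145,-0.18,0,0,0.699],[0.1,-0.11,0,0,0.699],[0.1,-0.09,0,0,0.699],[0,0,0,0,0.699]]]' | egrep 'pos|force'; python3 tilt.py s8
```

```text
ee_pos: [0.513, -0.0591, 0.0866]
contact_force: [0.1, -2.5, 0.3]
face n=467 angle=179.5 ends [-0.0635  0.0958] [0.0155 0.0951]
face n=50 angle=172.5 ends [-0.0492  0.0997] [0.0153 0.0912]
20.4 [ 0.513  -0.0588  0.0866] [-0.6 -2.4  1. ] 0.6990240017030445
```

View pics/s8.png

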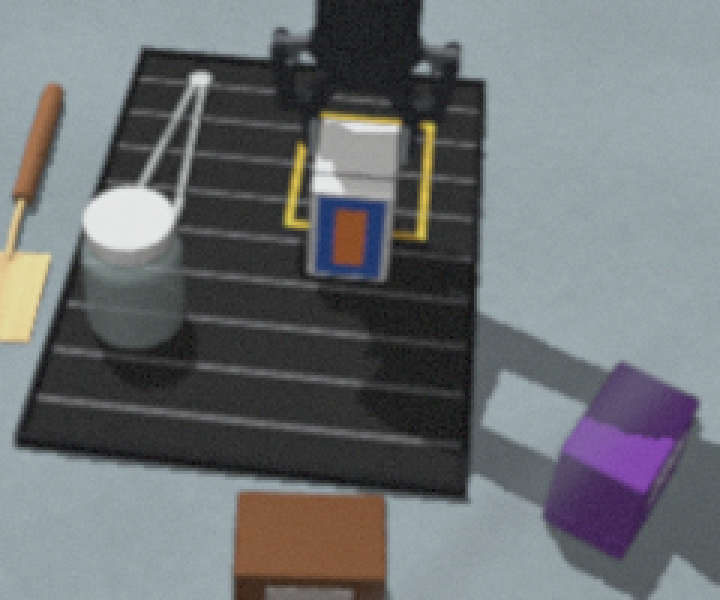

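```bash
python3 -m handwheel '[[[0,0,0,0,1],[0,0,0,0,1],[0,0,0,0,1],[-1,0,0,0,1],[-1,0.5,0,0,1],[-1,1,0,0,1],[-1,1,0,0,1],[0,1,0,0,1],[0,0,0,0,1]]]' | egrep 'pos|force'; python3 m.py w3 .085 .11; python3 tilt.py s9
```

```text
ee_pos: [0.5122, 0.0124, 0.1669]
contact_force: [-0.4, -0.9, -0.3]
z 0.097 pl [0.0956 0.098 ] 11821 (array([513.2, -23.9]), array([60.1, 83.3]), 0.63)
21.525 [0.51216207 0.01239828 0.16685546]
face n=481 angle=0.1 ends [-0.0638  0.0951] [0.0145 0.0952]
face n=43 angle=174.4 ends [-0.0565  0.0986] [0.0159 0.0915]
21.625 [0.512  0.0112 0.1664] [ 0.6 -0.2 -0.2] 0.9961760342061547
```

View pics/w3.png

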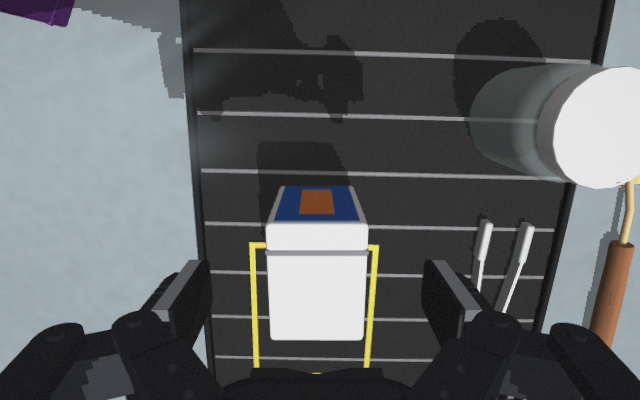

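```bash
python3 -m handwheel '[[[1,-0.2,0.05,0,1],[1,0,0,0,1],[1,0,0,0,1],[0.97,0,0,0,1],[0,0,0,0,1],[0,0,0,0,0.69],[0,0,0,0,0.69],[0,0,0,0,0.69],[0,0,0,0,0.702],[0,0,0,0,0.702]]]' | egrep 'pos|force|width'
python3 -m handwheel '[[[-0.155,-0.17,0,0,0.702],[-0.145,-0.18,0,0,0.702],[-0.135,-0.19,0,0,0.702],[-0.13,-0.195,0,0,0.702]]]' | egrep 'pos|force|width'; python3 tilt.py s10
```

```text
ee_pos: [0.514, 0.0071, 0.0882]
contact_force: [-1.4, -0.1, 5.3]
gripper_width: 0.707
ee_pos: [0.5131, -0.0075, 0.0985]
contact_force: [-0.6, 1.1, -0.6]
gripper_width: 0.702
face n=297 angle=7.8 ends [-0.0584  0.0977] [0.0021 0.1061]
face n=45 angle=98.5 ends [0.0121 0.0188] [-0.0012  0.1076]
23.425 [ 0.5133 -0.008   0.0989] [-1.1  0.2 -1.3] 0.7059727022880488
```

```bash
python3 -m handwheel '[[[-0.12,-0.2,0,0,0.702],[-0.11,-0.205,0,0,0.702],[-0.105,-0.205,0,0,0.702],[-0.095,-0.21,0,0,0.702],[-0.085,-0.215,0,0,0.702],[-0.075,-0.22,0,0,0.702],[-0.065,-0.22,0,0,0.702],[-0.055,-0.225,0,0,0.702]]]' | egrep 'pos|force'; python3 tilt.py s11
```

```text
ee_pos: [0.5138, -0.0417, 0.113]
contact_force: [-2.9, 0.9, 1.2]
face n=183 angle=26.7 ends [-0.1065  0.0868] [-0.0351  0.1226]
face n=62 angle=118.3 ends [-0.0367  0.1186] [0.0033 0.0441]
24.475 [ 0.514  -0.0422  0.1131] [-1.2  1.2 -0.5] 0.7093077648731839
```

```bash
python3 -m handwheel '[[[-0.045,-0.225,0,0,0.702],[-0.035,-0.23,0,0,0.702],[-0.025,-0.23,0,0,0.702],[-0.02,-0.23,0,0,0.702],[-0.005,-0.23,0,0,0.7],[0.005,-0.23,0,0,0.7],[0.015,-0.23,0,0,0.699],[0.025,-0.23,0,0,0.699]]]' | egrep 'pos|force'; python3 tilt.py s12
```

```text
ee_pos: [0.5142, -0.0785, 0.1146]
contact_force: [-1.6, 1.2, 2.2]
face n=89 angle=136.4 ends [-0.0779  0.1246] [-0.0134  0.0632]
25.525 [ 0.5142 -0.079   0.1145] [-2.  -0.7  2.2] 0.700991297820982
```

View pics/s12.png

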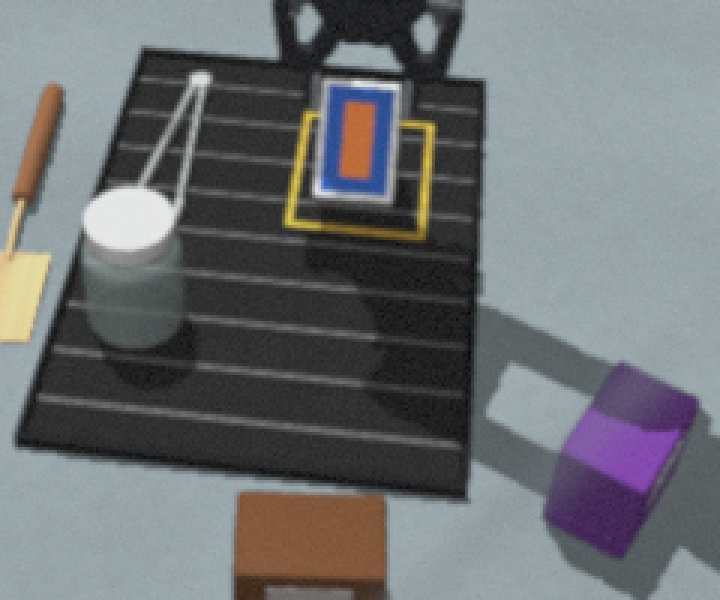

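```bash
python3 -m handwheel '[[[0.035,-0.23,0,0,0.699],[0.045,-0.23,0,0,0.699],[0.055,-0.225,0,0,0.699],[0.065,-0.225,0,0,0.699],[0.075,-0.22,0,0,0.699],[0.085,-0.215,0,0,0.699],[0.095,-0.21,0,0,0.699],[0.1,-0.21,0,0,0.699]]]' | egrep 'pos|force'; sed -i 's/>120)&(abs/>60)\&(abs/;s/hsv\[...,1\]<50/hsv[...,1]<256/' tilt.py; python3 tilt.py s13
```

```text
ee_pos: [0.5145, -0.1138, 0.1033]
contact_force: [-2.4, -1.2, 2.4]
face n=544 angle=156.6 ends [-0.1151  0.1139] [-0.0347  0.0792]
face n=268 angle=66.9 ends [-0.0358  0.0772] [-0.0634  0.0124]
26.575 [ 0.5145 -0.1142  0.103 ] [-2.1 -1.7  3.5] 0.7073761677735404
```

View pics/s13.png

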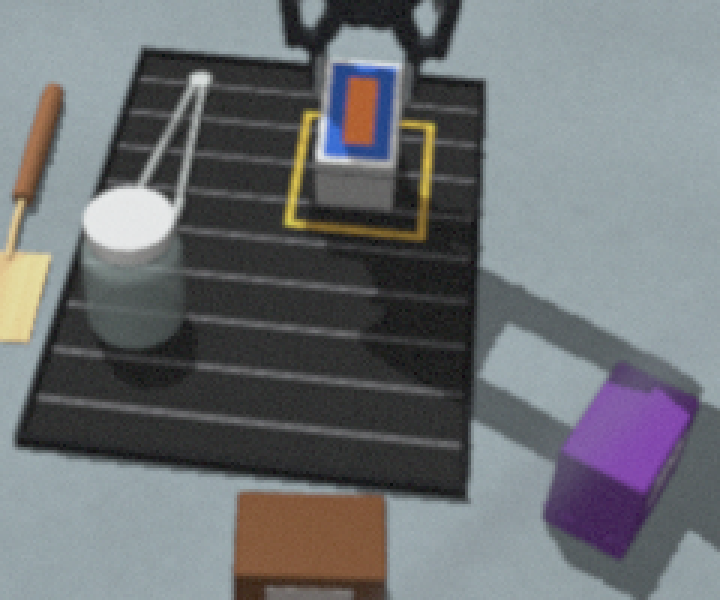

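```bash
python3 -m handwheel '[[[0.115,-0.205,0,0,0.699],[0.12,-0.2,0,0,0.699],[0.13,-0.195,0,0,0.699],[0.135,-0.185,0,0,0.699],[0.145,-0.18,0,0,0.699],[0.155,-0.175,0,0,0.699],[0.16,-0.165,0,0,0.699],[0.165,-0.16,0,0,0.699],[0.115,-0.1,0,0,0.699],[0.115,-0.1,0,0,0.699],[0,0,0,0,0.699]]]' | egrep 'pos|force'; python3 tilt.py s14
```

```text
ee_pos: [0.5148, -0.1465, 0.0764]
contact_force: [-2.2, -1.1, 4.6]
face n=430 angle=179.8 ends [-0.1529  0.0863] [-0.0652  0.0859]
face n=382 angle=89.6 ends [-0.0662  0.0832] [-0.0667  0.0131]
28.0 [ 0.5148 -0.1465  0.0764] [-2.5 -1.4  4.5] 0.7039985953950803
```

View pics/s14.png

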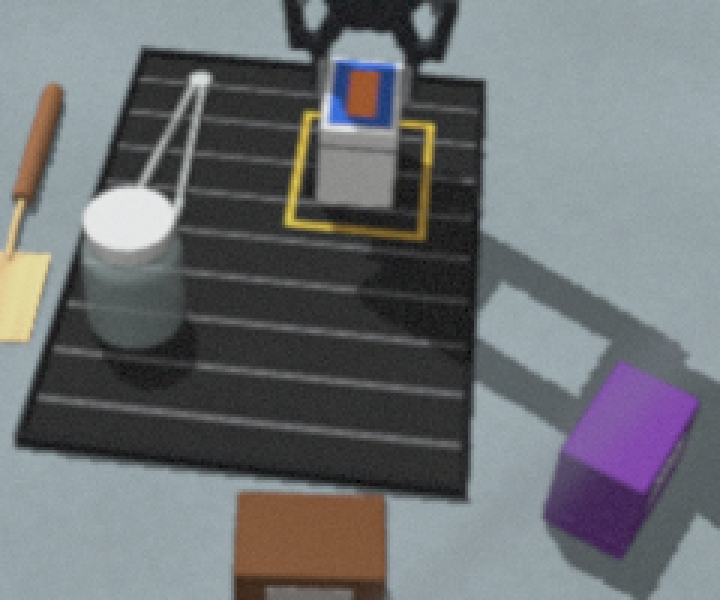

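```bash
python3 -m handwheel '[[[0,0,0,0,1],[0,0,0,0,1],[0,0,0,0,1],[-1,0,0,0,1],[-1,0,0,0,1],[-1,0,0,0,1],[-1,0.5,0,0,1],[-1,1,0,0,1],[-1,1,0,0,1],[0,1,0,0,1],[0,1,0,0,1],[0,1,0,0,1]]]' | egrep 'pos|force'
python3 -m handwheel '[[[0,1,0,0,1],[0,1,0,0,1],[0,1,0,0,1],[0,1,0,0,1],[0,1,0,0,1],[0,1,0,0,1],[0,0,0,0,1]]]' | egrep 'pos|force'
python3 - <<'E'
from h import *
p,d=vision.capture('top');T,i=T_cam('top');save('t1',p)
hsv=cv2.cvtColor(p,cv2.COLOR_RGB2HSV);vv,uu=np.mgrid[:400,:640]
P=world(T,i,np.c_[uu.ravel(),vv.ravel()],d.ravel()).reshape(400,640,3)
m=(d>0)&(P[...,2]>.075)&(P[...,2]<.1)&(abs(P[...,0]-.512)<.06)&(abs(P[...,1]+.11)<.08)
k,l,st,_=cv2.connectedComponentsWithStats(m.astype(np.uint8));m=l==1+np.argmax(st[1:,4])
z=np.median(P[m][:,2]);print(z,rect(onplane(T,i,np.c_[uu[m],vv[m]],z)[:,:2]))
y=(hsv[...,0]>22)&(hsv[...,0]<35)&(hsv[...,1]>150)&(hsv[...,2]>80);y[:200]=0;y[280:]=0;y[:,:355]=0;y[:,450:]=0
print('outline',rect(onplane(T,i,np.argwhere(y)[:,::-1],.006)[:,:2]))
E
python3 m.py w4 .075 .1; python3 tilt.py
```

```text
ee_pos: [0.5128, -0.0352, 0.1948]
contact_force: [0.6, 0.6, -0.1]
ee_pos: [0.5115, 0.0848, 0.1948]
contact_force: [0.5, 0.7, 0.0]
0.0870158435434632 (array([ 514. , -113.3]), array([61.4, 84.6]), 1.54)
outline (array([ 510.1, -133.8]), array([ 92. , 114.1]), 89.47)
face n=414 angle=91.0 ends [-0.0674  0.0868] [-0.0662  0.0128]
face n=180 angle=179.1 ends [-0.1059  0.0862] [-0.0653  0.0855]
30.525 [0.5122 0.083  0.1956] [-0.5 -0.1  0.6] 0.9983753725769366Traceback (most recent call last):
  File "m.py", line 9, in <module>
    k,l,st,_=cv2.connectedComponentsWithStats(m.astype(np.uint8));m=l==1+np.argmax(st[1:,4])
                                                                         ~~~~~~~~~^^^^^^^^^^
    return _wrapfunc(a, 'argmax', axis=axis, out=out, **kwds)
    return bound(*args, **kwds)
ValueError: attempt to get argmax of an empty sequence
```

View pics/t1.png

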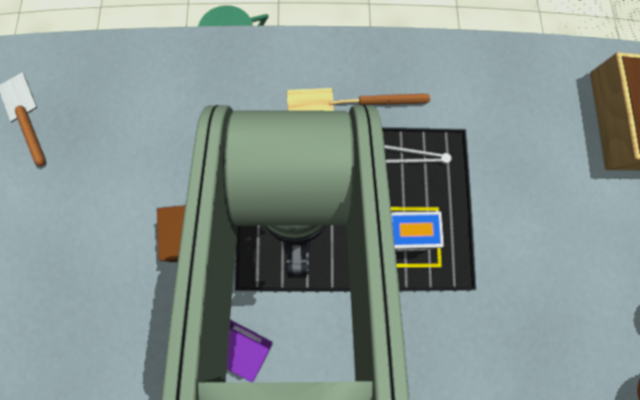

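```bash
python3 -c "
from rig import ticket,status
print(status.state()['clock'],ticket.close_job())"
```

```text
the job is handed in; nothing more can be done
30.525 None
```

I rolled the box twice over its 60 mm bottom edge. I let go of it after the first quarter turn, when it stood on its side, then gripped it again for the second. It now stands lid up with the orange lever on top, and I handed the job in at 30.5 s with the gripper clear.

**Last checks:**
- **Position:** the box centre is at about (0.514, -0.111) and the outline centre at about (0.510, -0.108). That leaves about 16 mm of margin to the lines on every side.
- **Attitude:** the lid tilts about 1° or less in the side camera, and the box is turned about 1.5° from square.
- **Bystanders:** the tongs and spatula look unmoved in the last top picture. The jar was last seen, unmoved, in a side picture taken just before release.

**What went wrong or did not agree:**
- **Box lifted slightly:** while I worked out the grip, a firm pinch carried the box instead of letting it pivot. In two spells it came roughly 1.5–4 mm off the mat, judged from the wrist force and arm height. This may count against "never lift it clear". I set it down each time, slid it about 15 mm back from the outline, and made both rolls with a light grip so the lower edge stayed on the mat.
- **Final wrist-camera check failed:** the box was out of its view.
- **Final top-camera check was partial:** the arm hid part of the box and outline. The box's y position comes from the side camera, and the outline position from earlier pictures.

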